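# Lock a bayonet flow sensor into the test nest and shut the guard

### The arm

A 6-joint arm with a two-finger parallel gripper is mounted at the origin on the work surface. World frame = base frame: x ahead of the robot, y to its left, z up, the work surface at z = 0. Lengths are in m, angles in rad, forces in N, time in s.
With the tool pointing down it reaches from about 0.35 to 0.975 m from the base axis. Payload 4.9 kg.
Tool frame: the origin (TCP) lies at the very end of the fingers, on their centre line; the grasp point (between the pads) lies 19 mm behind it; z points along the fingers, y is the line along which they close (so a half turn about z gives the same grasp; the last joint's range is limited). The gripper opens to 85 mm and grips with 20 to 120 N. Pads are 22 mm wide; open, the fingers measure 114 mm over their backs; the gripper's body (76 mm by 85 mm) begins 54 mm behind the grasp point. The pads swing forward as they close: fully open they stand 13 mm farther back than shut.
Start: joints at [1.012, 0.053, 1.613, -0, 1.476, -0.119], TCP at [0.266, 0.566, 0.2] pointing down, gripper open.
Joint ranges: [-3.01, 3.01], [-1.01, 2.22], [0.06, 2.58], [-1.02, 4.17], [0.09, 2.62], [-3.14, 3.14]. Speed limits (rad/s): [2.57, 2.57, 3.14, 3.14, 3.14, 3.14].

### API

Orientations are given as a unit quaternion [w, x, y, z].
In Python, from plant import manip gives the robot as it stands.
- The arm moves only by the shell command python3 -m pendant 'ROWS'. ROWS is JSON, a list of rows, each a list of 3 entries, a list of its own where there are three numbers: the opening, from 0 (shut) to 1 (fully open), then the shift along the tool's x, y, z in units of 12 cm (1.0 is 12 cm), then the turn about the tool's z in units of pi rad (1.0 is pi rad). In form: [[gripper, [dx, dy, dz], roll], ...]. A call has 1 to 10 rows; each row is the pose to reach, as a shift and turn from the pose commanded when the call began, along the tool's axes at that moment, turning the shorter way round; what a row does not reach only later rows make up. A row lasts 1/10 s, in which the tool goes at most 50 mm and 8.59 degrees, less where a joint would pass 70% of its speed; a pose out of reach is approached as far as the arm can. A call with a number of a shift or a turn outside -1 to 1 is refused whole. A call with a gripper value outside its range is refused whole. The fingers move at their own pace and stop on an object; the grip force is fixed at half the most. Time passes only in rows, so rows that repeat a pose let the fingers close. It gives the time, the measured TCP pose, the force, the opening and the grip force at its end, in the units of the state.
- manip.state(): the state, without advancing time (a new reading comes with each control period).
- manip.grab_frame(name): name is "scene" or "top"; returns a dict with "img" (420x560x3 uint8, red, green, blue), "fx", "fy", "cx", "cy" (pixels), "D" ([k1, k2, p1, p2, k3] as OpenCV has them; the pictures are not rectified), "eye" and "rotation" of the camera in the world. Camera axes: x right, y down, z forward; pixel columns grow to the right and rows downward; lengths in m; the calibration is good to about 2 mm. A picture is of the moment at which its call begins. There is no depth.
- manip.job_done(): hands the job in; it is judged then, once.
The state is a dict: "time": time; "joint_pos": joint angles; "joint_vel": joint speeds; "joint_efforts": joint torques, N m; "tool_pos": TCP position; "tool_rot": TCP orientation; "contact_force": force on the tool from outside, world axes, zero at the start; "ft_torque": the same for the moment, N m; "gripper_width": opening from 0.0 (shut) to 1.0 (fully open); "grasp_force": force on a finger pad.
Only numpy, scipy, OpenCV 4.12 (cv2) and the standard library are available. Lean on these libraries where they do the work, as an engineer would, in place of code of your own. Each camera call takes 0.05 s, during which the arm holds its last target. There are 200 camera calls.

### The job

Load the green-winged sensor into the test nest: lower it into the steel bayonet collar, push it down against the spring, turn it clockwise (seen from above) to the end stop and let go, so that the spring lifts it into the lock and it stays held down. Then push the yellow-framed guard door shut until it snaps into its catch. Leave the red-winged sensor and everything else on the bench where they are.

Things in the scene. Friction and masses are not known exactly. Their poses are not given: they have to be found in the camera images.
- green_sensor: The sensor to load: upright, 110 mm tall; black body 60 mm across (28 to 75 mm up) on a round foot 42 mm across; two steel lugs at the very bottom along +x and -x (62 mm tip to tip, 12 wide, 9 high); on top a green grip wing, a bar 52 mm long along x, 14 thick along y, 75 to 110 mm up; side port on +y to 40 mm. Origin: centre of underside, z up. 0.25 kg.
- red_sensor: A rejected sensor that stays where it is: upright, 110 mm tall; black body 60 mm across (28 to 75 mm up) on a round foot 42 mm across; two steel lugs at the very bottom along +x and -x (62 mm tip to tip, 12 wide, 9 high); on top a red grip wing, a bar 52 mm long along x, 14 thick along y, 75 to 110 mm up; side port on +y to 40 mm. Origin: centre of underside, z up. 0.25 kg.
- nest: Test nest fixed to the table: base plate 210 x 220 mm, red block, steel bayonet collar 82 mm across on top (50 to 86 mm up), upright plate at its -y side (150 mm high), guard door at its +y side. Origin: centre of its underside, below the collar's axis, z up. The collar's clocking is NOT measured: its two slots lie along the nest's x turned by -0.4 to 0.4 rad; find it by touch or sight.
- socket_top (a point): On the collar's axis, at its top face, 86 mm above the table; axes as the nest's. Centre hole 47 mm, two facing slots 17 mm wide with yellow marks. With lugs off the slots a sensor's underside rests here at 86 mm; over the slots its lugs drop in and its underside meets the sprung plunger at 81 mm (5 N, plus 0.4 N per mm; it bottoms at 63 mm).
- socket_lock (a point): On the collar's axis, 71 mm above the table: where the underside of a locked sensor is. To turn, the underside must be pushed to 66 mm or lower; it turns clockwise from above by 1.05 rad (red marks) to an end stop at 1.05 to 1.2 rad and is blocked the other way. Let go there, the spring lifts it 4 mm into the lock; let go short of it, it stays at 67 mm, not locked, or pops up to 81 mm.
- door (a joint): Guard door opening, rad: 0 shut, 1.4 wide open; it opens to the nest's +y side. A sprung roller catch resists from about 0.09 to 0.04 rad (about 6 N at the free edge), then draws it to 0 and holds it.
- door_hinge (a point): On the door's upright hinge axis, at the height of the door's top edge (160 mm above the table); in the nest's frame at x 85, y 85 mm.
- door_edge (a point): On the outer face (the side to push), at the top edge 160 mm above the table, 155 mm from the hinge axis, 10 mm from the free edge. Its x axis points to the hinge, its y axis is the outward normal of that face. Door: clear panel in a yellow frame, 165 mm wide, 10 mm thick, 20 to 160 mm above the table.
- bottle: White bottle, 60 mm across, 160 mm tall, origin at the underside's centre; leave alone.
- screwdriver: Orange-handled screwdriver lying along its x, 180 mm; leave alone.
- coupling: Brass coupling, 40 mm across, 52 mm tall, origin at the underside's centre; leave alone.
- tray: Blue open tray 160 x 120 x 40 mm, origin at the underside's centre; leave alone.
- connector_box: White box with green top, 100 x 130 x 50 mm, origin at the underside's centre; leave alone.
- valve_body: Black lying valve body, 60 mm long, 32 mm tall, origin at the underside's centre; leave alone.

How it is judged:
On the way, in this order (a step that is already met when the one before it is completed fails the run):
1. the green sensor is locked in the collar: let go by the fingers, it stays down in the lock pockets (z of green_sensor in the frame of nest between 0.0692 and 0.074 m and horizontal distance between green_sensor and socket_top below 0.006 m and angle between green_sensor's own z axis and vertical below 0.1 rad and contact force between the fingers and green_sensor below 0.3 N), for 0.3 s.
2. the guard door is shut past its catch (value of joint door below 0.03 rad), for 0.2 s.
At the end, for the whole second after the job is handed in: The green sensor sits upright in the collar, released and at rest, within 6 mm of its axis, its underside 69.2 to 74 mm above the nest's underside (only the lock pockets give that); then, after that, the guard door shut, within 0.03 rad (all of step 1 and linear speed of green_sensor below 0.02 m/s and value of joint door below 0.03 rad); the robot touches nothing.
It fails at once if another thing on the bench is moved by more than 30 mm or tipped (distance of any of red_sensor, bottle, screwdriver, coupling, tray, connector_box, valve_body from where it was at the start of the episode above 0.03 m or angle between any of red_sensor, bottle, screwdriver, coupling, tray, connector_box, valve_body's own z axis and vertical above 0.5 rad).
It also fails if it takes over 70 s, if anything falls off the work surface, if the arm or the gripper's body presses on something with over 40 N, if the wrist force passes 120 N, or if a joint passes its speed limit or range.

## Working session

There is one attempt and no reset: what is moved stays moved. The work goes in short steps, Python scripts to look and compute and a shell command to move; the robot and the scene stay as the last step left them, time stands still between calls to the robot, and variables do not carry over. Pictures are saved under pics/ and viewed, at most 10 in all, crops included, and the job is handed in when it is done.

```bash
mkdir -p pics; python3 - <<'E'
from plant import manip
import cv2,pickle
print(manip.state())
for n in("scene","top"):
    f=manip.grab_frame(n);pickle.dump(f,open(f"{n}0.pkl","wb"))
    cv2.imwrite(f"pics/{n}0.png",f["img"][:,:,::-1])
    print({k:v for k,v in f.items() if k!="img"})
E
```

```text
{'time': 0.0, 'joint_pos': array([ 1.01199500e+00,  5.33796256e-02,  1.61427117e+00, -2.82695309e-05,
        1.47599614e+00, -1.19005690e-01]), 'joint_vel': array([ 0.00112478, -0.00132039, -0.00023353, -0.0020608 , -0.00070828,
        0.00071976]), 'joint_efforts': array([ 7.10676904e-04, -3.93671143e+01, -3.70179892e+01, -1.11467423e-04,
        7.09979635e-03, -4.05093635e-05]), 'tool_pos': array([0.26574528, 0.56493993, 0.19826261]), 'tool_rot': array([-3.28206644e-04,  2.18128467e-01,  9.75919524e-01, -9.73394509e-04]), 'contact_force': array([0.21802237, 0.0146038 , 0.08888058]), 'ft_torque': array([-0.03417314, -0.0421562 , -0.04041491]), 'grasp_force': 0.0, 'gripper_width': 1.0011672834547112}
{'fx': 493.3228713787476, 'fy': 493.3228713787476, 'cx': 278.8121912254389, 'cy': 205.9817550848122, 'D': array([0.01376866, 0.        , 0.        , 0.        , 0.        ]), 'eye': array([1.34910831, 0.62989986, 1.16104041]), 'rotation': array([-0.16031509,  0.38739614,  0.84523031, -0.33137445])}
{'fx': 399.52858576016297, 'fy': 399.52858576016297, 'cx': 275.76108073672447, 'cy': 207.61908203244025, 'D': array([-0.11963717,  0.        ,  0.        ,  0.        ,  0.        ]), 'eye': array([ 0.49621398, -0.01646244,  1.24301148]), 'rotation': array([ 0.03998647, -0.6993359 ,  0.71349959, -0.01577071])}
```

View pics/scene0.png

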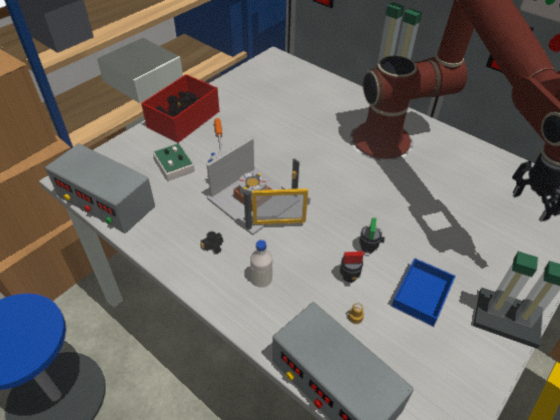

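View pics/top0.png

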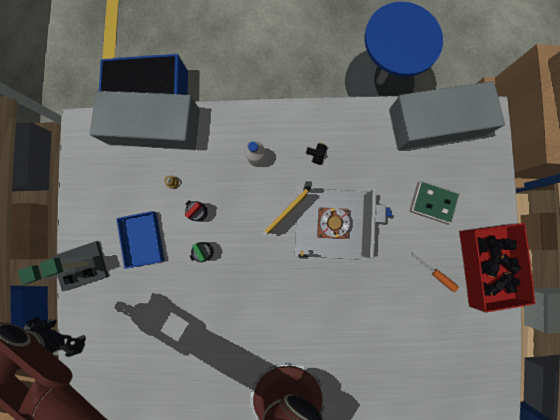

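Scene: green sensor wing near (372,228), red (352,258), collar (252,183), door open toward the camera. Top: green wing (203,251), collar (334,223), door from its hinge (307,187) to its free edge (266,233). Next I crop and enlarge for detail.

```bash
cat > h.py <<'E'
import numpy as np,cv2,pickle
from scipy.spatial.transform import Rotation as R
def load(n): return pickle.load(open(n+".pkl","rb"))
def K(f): return np.array([[f["fx"],0,f["cx"]],[0,f["fy"],f["cy"]],[0,0,1.]])
def rot(f): return R.from_quat(np.array(f["rotation"])[[1,2,3,0]]).as_matrix()
def ray(f,p):
    u=cv2.undistortPoints(np.array(p,float).reshape(-1,1,2),K(f),f["D"]).reshape(-1,2)
    d=np.c_[u,np.ones(len(u))]@rot(f).T
    return d/np.linalg.norm(d,axis=1)[:,None]
def plane(f,p,z):
    d=ray(f,p); return f["eye"]+d*((z-f["eye"][2])/d[:,2])[:,None]
def tri(f,p,g,q):
    a,b=ray(f,[p])[0],ray(g,[q])[0]
    s=np.linalg.lstsq(np.c_[a,-b],g["eye"]-f["eye"],rcond=None)[0]
    P,Q=f["eye"]+s[0]*a,g["eye"]+s[1]*b
    return (P+Q)/2,np.linalg.norm(P-Q)
def proj(f,P):
    M=rot(f).T; return cv2.projectPoints(np.array(P,float).reshape(-1,1,3),cv2.Rodrigues(M)[0],-M@f["eye"],K(f),f["D"])[0].reshape(-1,2)
def mask(f,c,box):
    hsv=cv2.cvtColor(f["img"],cv2.COLOR_RGB2HSV); lo,hi={"green":((45,110,50),(80,255,255)),"yellow":((20,140,110),(33,255,255)),"red":((0,150,90),(5,255,255))}[c]
    m=cv2.inRange(hsv,lo,hi); o=np.zeros_like(m); x0,y0,x1,y1=box; o[y0:y1,x0:x1]=m[y0:y1,x0:x1]; return o
E
python3 - <<'E'
from h import *
t,s=load("top0"),load("scene0")
def crop(f,b,k): x0,y0,x1,y1=b; return cv2.resize(f["img"][y0:y1,x0:x1,::-1],None,fx=k,fy=k,interpolation=cv2.INTER_CUBIC)
a=crop(t,(300,190,370,260),8);cv2.imwrite("pics/c1.png",a)
b=crop(s,(205,135,315,235),5);c=crop(s,(350,215,390,255),5); c=np.vstack([c,crop(t,(183,232,223,272),5)]);
c=np.vstack([c,np.zeros((100,200,3),np.uint8)]);cv2.imwrite("pics/c2.png",np.hstack([b,c]))
E
```

```text
(no output)
```

View pics/c1.png

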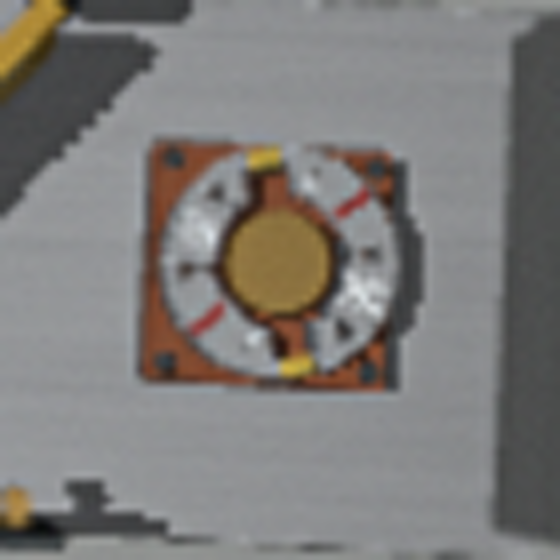

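View pics/c2.png

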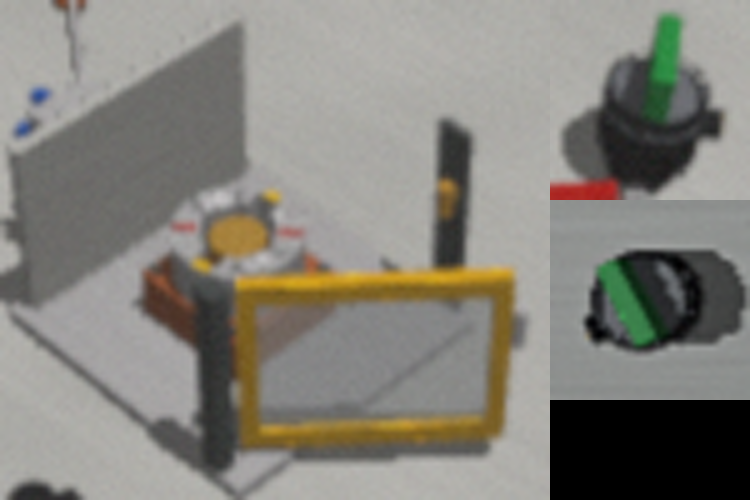

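c1 shows the yellow slot marks at top-image (333.1,209.8) and (337.0,235.6), with red marks clockwise of them. c2 shows the same yellow marks in the scene view at (259.4,174.4) and (245.4,188.4). The wing's bright top face is visible in both views.

```bash
python3 - <<'E'
from h import *
t,s=load("top0"),load("scene0")
# collar marks
def cen(f,c,b):
    m=mask(f,c,b); n,l,st,ce=cv2.connectedComponentsWithStats(m); return [(st[i,4],ce[i].round(1)) for i in range(1,n) if st[i,4]>2]
print("ytop",cen(t,"yellow",(325,204,345,214)),cen(t,"yellow",(325,230,345,242)))
print("ysc",cen(s,"yellow",(254,168,265,179)),cen(s,"yellow",(240,185,250,192)))
A=tri(t,(333.1,209.8),s,(259.4,174.4));B=tri(t,(337,235.6),s,(245.4,188.4));print(A,B)
P=plane(t,[(333.1,209.8),(337,235.6)],.086);print(P,P.mean(0))
# wing
for f,b in((t,(190,235,218,268)),(s,(360,212,385,242))):
    hsv=cv2.cvtColor(f["img"],cv2.COLOR_RGB2HSV);m=mask(f,"green",b)
    v=hsv[...,2][m>0];print(len(v),np.percentile(v,[5,25,50,75,95]))
    th=cv2.threshold(v.reshape(-1,1),0,255,cv2.THRESH_OTSU)[0];print("otsu",th)
    mm=((m>0)&(hsv[...,2]>th)).astype(np.uint8)
    for q in(m,mm): print(cv2.minAreaRect(cv2.findNonZero(q)))
    x0,y0,x1,y1=b
    print(np.where(m>0,hsv[...,2],0)[y0:y1,x0:x1])
E
```

```text
ytop [(np.int32(7), array([332.7, 209.4]))] [(np.int32(6), array([336.5, 235.5]))]
ysc [] [(np.int32(6), array([245. , 187.5]))]
(array([ 0.56291966, -0.12179588,  0.146384  ]), np.float64(0.03740165653856467)) (array([ 0.51636155, -0.17722036,  0.00956429]), np.float64(0.0394319280377264))
[[ 0.57819326 -0.14376289  0.086     ]
 [ 0.503343   -0.15288538  0.086     ]] [ 0.54076813 -0.14832414  0.086     ]
88 [ 55.4  111.25 126.   128.   131.65]
otsu 91.0
((198.21018981933594, 252.38536071777344), (17.956954956054688, 4.94813871383667), 61.38954162597656)
((197.80003356933594, 252.1000518798828), (16.994115829467773, 4.0249223709106445), 63.43495178222656)
[[  0   0   0   0   0   0   0   0   0   0   0   0   0   0   0   0   0   0
    0   0   0   0   0   0   0   0   0   0]
 [  0   0   0   0   0   0   0   0   0   0   0   0   0   0   0   0   0   0
    0   0   0   0   0   0   0   0   0   0]
 [  0   0   0   0   0   0   0   0   0   0   0   0   0   0   0   0   0   0
    0   0   0   0   0   0   0   0   0   0]
 [  0   0   0   0   0   0   0   0   0   0   0   0   0   0   0   0   0   0
    0   0  
[... 6060 characters left out ...]
 0  69  75  81  82   0   0   0   0   0
    0   0   0   0   0   0   0]
 [  0   0   0   0   0   0   0   0   0  73  77  77  85   0   0   0   0   0
    0   0   0   0   0   0   0]
 [  0   0   0   0   0   0   0   0   0  74  80  83  78   0   0   0   0   0
    0   0   0   0   0   0   0]
 [  0   0   0   0   0   0   0   0   0   0  73  75  80   0   0   0   0   0
    0   0   0   0   0   0   0]
 [  0   0   0   0   0   0   0   0   0   0   0   0   0   0   0   0   0   0
    0   0   0   0   0   0   0]
 [  0   0   0   0   0   0   0   0   0   0   0   0   0   0   0   0   0   0
    0   0   0   0   0   0   0]
 [  0   0   0   0   0   0   0   0   0   0   0   0   0   0   0   0   0   0
    0   0   0   0   0   0   0]]
```

```bash
python3 - <<'E'
from h import *
t,s=load("top0"),load("scene0")
A=tri(t,(333,209.7),s,(245.3,188));B=tri(t,(336.9,235.6),s,(259.4,174.4));print(A,B)
# collar centre: brass plunger/marks midpoint, two views
P=plane(t,[(333,209.7),(336.9,235.6)],.086);Q=plane(s,[(245.3,188),(259.4,174.4)],.086);print(P,P.mean(0),Q,Q.mean(0))
d=P[0]-P[1];print("slot yaw top",np.arctan2(d[1],d[0]));d=Q[0]-Q[1];print("scene",np.arctan2(d[1],d[0]))
# red marks in the top view
r=plane(t,[(300+353/8,190+203/8),(300+207/8,190+320/8)],.086);d=r[0]-r[1];print("red yaw",np.arctan2(d[1],d[0]),r.mean(0))
print("wing tri",tri(t,(197.9,252.2),s,(372.8,224.7)))
for f,b,th in((t,(190,235,218,268),91),(s,(360,212,385,242),115)):
    hsv=cv2.cvtColor(f["img"],cv2.COLOR_RGB2HSV);m=mask(f,"green",b);m=((m>0)&(hsv[...,2]>th)).astype(np.uint8)
    pts=cv2.findNonZero(m).reshape(-1,2);W=plane(f,pts,.110)[:,:2]
    c=W.mean(0);w,v=np.linalg.eigh(np.cov((W-c).T));print("wing",c,np.arctan2(*v[::-1,1]),np.sqrt(12*w),cv2.minAreaRect((W*1000).astype(np.float32)))
# nest yaw: door and hinge
H=plane(t,[(307,187)],.16);print("hinge",H)
m=mask(t,"yellow",(255,180,312,240));pts=cv2.findNonZero(m).reshape(-1,2)
W=plane(t,pts,.16)[:,:2];r=cv2.minAreaRect((W*1000).astype(np.float32));print("door",r,cv2.boxPoints(r))
# nest base plate edges: yaw from plate corners
from plant import manip
st=manip.state();q=st["tool_rot"];print(R.from_quat(np.array(q)[[1,2,3,0]]).as_matrix().round(3))
E
```

```text
(array([ 0.57849698, -0.14355803,  0.08214577]), np.float64(0.0008679366313506487)) (array([ 0.50306304, -0.15276285,  0.08103501]), np.float64(0.0010440617486505686))
[[ 0.57848994 -0.14348163  0.086     ]
 [ 0.50334923 -0.15259667  0.086     ]] [ 0.54091958 -0.14803915  0.086     ] [[ 0.58102772 -0.14041553  0.086     ]
 [ 0.50667677 -0.14871826  0.086     ]] [ 0.54385225 -0.1445669   0.086     ]
slot yaw top 0.12071652248559377
scene 0.11120871532154442
red yaw -0.919718573309534 [ 0.54075149 -0.14822117  0.086     ]
wing tri (array([0.4633809 , 0.24725771, 0.10476091]), np.float64(0.0012664800542676702))
wing [0.46315228 0.24681736] -2.642435656640571 [0.01195743 0.05001995] ((463.4801025390625, 246.87942504882812), (48.85868453979492, 11.635671615600586), 26.519084930419922)
wing [0.46753014 0.24872731] -2.6432626781009336 [0.01158168 0.04879936] ((466.995849609375, 248.54608154296875), (49.280799865722656, 11.27059268951416), 32.80821228027344)
hinge [[ 0.63678888 -0.06641265  0.16      ]]
door ((573.955322265625, -9.279228210449219), (9.51708984375, 157.89132690429688), 44.61015319824219) [[515.1258    43.58049 ]
 [626.0096   -68.8226  ]
 [632.78485  -62.138947]
 [521.90106   50.264145]]
[[-0.905  0.426 -0.001]
 [ 0.426  0.905 -0.002]
 [ 0.    -0.002 -1.   ]]
```

Slot yaw is 0.12 rad and the red marks sit at −0.92, which is consistent. Wing yaw is 0.50 rad. Moving over the green sensor.

```bash
python3 -m pendant '[[0.6,[-0.3,-0.19,0],0],[0.6,[-0.6,-0.38,0],0],[0.6,[-0.87,-0.565,0],0],[0.6,[-0.87,-0.565,0],0]]'
python3 -m pendant '[[0.6,[-0.3,-0.19,0],0],[0.6,[-0.6,-0.38,0],0],[0.6,[-0.87,-0.565,0],0],[0.6,[-0.87,-0.565,0],0]]'
python3 -m pendant '[[0.6,[-0.3,-0.19,0],-0.04],[0.6,[-0.6,-0.38,0],-0.08],[0.6,[-0.87,-0.565,0],-0.12],[0.6,[-0.87,-0.565,0],-0.16],[0.6,[-0.87,-0.565,0],-0.2],[0.6,[-0.87,-0.565,0],-0.24],[0.6,[-0.87,-0.565,0],-0.299],[0.6,[-0.87,-0.565,0],-0.299],[0.6,[-0.87,-0.565,0],-0.299]]'
cat >> h.py <<'E'
def go(x,y,z,yaw):
    "units of shift and roll from measured pose; yaw = world yaw of tool y"
    from plant import manip
    s=manip.state();M=R.from_quat(np.array(s["tool_rot"])[[1,2,3,0]]).as_matrix();y0=np.arctan2(M[1,1],M[0,1])
    print("pos",s["tool_pos"].round(4),"yaw",y0.round(3),"j6",s["joint_pos"][5].round(2),"F",s["contact_force"].round(1),"T",s["ft_torque"].round(2),"w",round(s["gripper_width"],3),"g",round(s["grasp_force"],1),"t",s["time"])
    print("shift",(M.T@(np.array([x,y,z])-s["tool_pos"])/.12).round(3),"roll",round(-(yaw-y0)/np.pi,3))
E
python3 -c "
from h import *;go(.4634,.2470,.081,2.070)"
```

```text
time: 0.5
tool_pos: [0.3334, 0.4565, 0.1989]
tool_rot: [0.0, 0.22, 0.975, -0.001]
contact_force: [-0.3, 0.5, 0.5]
gripper_width: 0.601
grasp_force: 0.0
time: 0.9
tool_pos: [0.3988, 0.3512, 0.1991]
tool_rot: [0.0, 0.22, 0.975, -0.001]
contact_force: [0.1, 0.1, 0.3]
gripper_width: 0.596
grasp_force: 0.0
time: 1.8
tool_pos: [0.4624, 0.249, 0.1991]
tool_rot: [-0.0, -0.248, 0.969, 0.0]
contact_force: [0.4, -0.0, 0.1]
gripper_width: 0.602
grasp_force: 0.0
pos [0.4624 0.249  0.1991] yaw 2.071 j6 -1.72 F [ 0.4 -0.   0.1] T [0.02 0.01 0.04] w 0.602 g 0.0 t 1.8
shift [ 0.    -0.019  0.984] roll 0.0
```

```bash
python3 -m pendant '[[0.6,[0,-0.019,0.3],0],[0.6,[0,-0.019,0.6],0],[0.6,[0,-0.019,0.85],0],[0.6,[0,-0.019,0.98],0],[0.6,[0,-0.019,0.98],0],[0,[0,-0.019,0.98],0],[0,[0,-0.019,0.98],0],[0,[0,-0.019,0.98],0],[0,[0,-0.019,0.98],0],[0,[0,-0.019,0.98],0]]'
python3 -c "
from h import *;go(.4634,.2470,.081,2.070)"
```

```text
time: 2.8
tool_pos: [0.4644, 0.2463, 0.0827]
tool_rot: [0.001, -0.247, 0.969, 0.0]
contact_force: [-0.1, -0.2, 1.0]
gripper_width: 0.0
grasp_force: 0.0
pos [0.4644 0.2463 0.0827] yaw 2.07 j6 -1.72 F [-0.1 -0.2  1. ] T [-0.06  0.04 -0.  ] w 0.0 g 0.0 t 2.8
shift [0.005 0.009 0.014] roll 0.0
```

The fingers closed on nothing, so I look.

```bash
python3 - <<'E'
from plant import manip
import cv2,pickle,numpy as np
o=[]
for n,(x,y) in(("scene",(310,160)),("top",(140,190))):
    f=manip.grab_frame(n);pickle.dump(f,open(f"{n}1.pkl","wb"))
    o.append(cv2.resize(f["img"][y:y+120,x:x+120,::-1],None,fx=3.3,fy=3.3,interpolation=2))
cv2.imwrite("pics/g1.png",np.hstack(o))
E
```

```text
(no output)
```

View pics/g1.png

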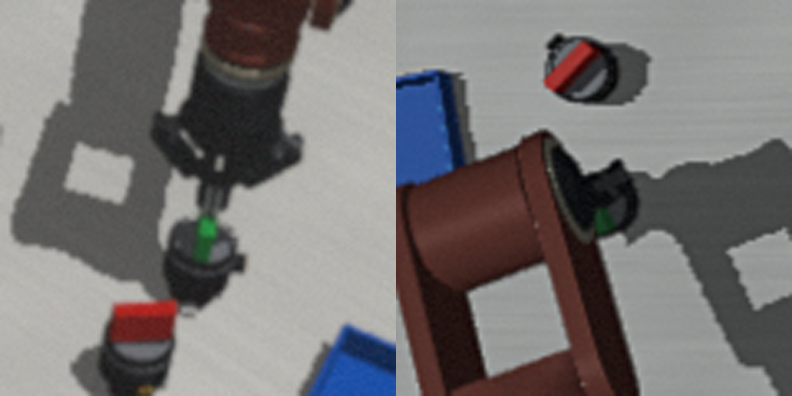

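The scene crop shows the shut fingers at crop (213,190), apparently behind the wing at (206,240). I compare that with the projected TCP.

```bash
python3 - <<'E'
from h import *
t,s=load("top1"),load("scene1")
for n,f,o in(("s",s,(310,160)),("t",t,(140,190))):
    for z in(.0827,.11,.156):
        p=proj(f,[[.4644,.2463,z]])[0];print(n,z,p.round(1),((p-o)*3.3).round(0))
t0,s0=load("top0"),load("scene0")
for f,b in((t,(190,235,218,268)),(s,(360,212,385,242))):
    m=mask(f,"green",b);print(cv2.countNonZero(m),cv2.boundingRect(m))
print([cv2.boundingRect(mask(f,"green",b)) for f,b in((t0,(190,235,218,268)),(s0,(360,212,385,242)))])
E
```

```text
s 0.0827 [371.4 229.8] [203. 230.]
s 0.11 [372.8 223.5] [207. 210.]
s 0.156 [375.4 212.6] [216. 173.]
t 0.0827 [200.1 251.5] [198. 203.]
t 0.11 [198.  251.8] [191. 204.]
t 0.156 [194.2 252.3] [179. 206.]
17 (201, 254, 3, 7)
61 (369, 226, 7, 13)
[(193, 244, 12, 17), (369, 218, 7, 21)]
```

The fingers seem to straddle the wing despite the zero readings. I lift a little and check.

```bash
python3 -m pendant '[[0,[0,0,-0.1],0],[0,[0,0,-0.2],0],[0,[0,0,-0.3],0],[0,[0,0,-0.3],0],[0,[0,0,-0.3],0]]'
python3 - <<'E'
from h import *
go(.4634,.2470,.081,2.070)
from plant import manip
import cv2,pickle,numpy as np
o=[]
for n,(x,y) in(("scene",(330,180)),("top",(160,210))):
    f=manip.grab_frame(n);pickle.dump(f,open(f"{n}2.pkl","wb"))
    o.append(cv2.resize(f["img"][y:y+80,x:x+80,::-1],None,fx=5,fy=5,interpolation=2))
cv2.imwrite("pics/g2.png",np.hstack(o))
E
```

```text
time: 3.4
tool_pos: [0.4645, 0.2463, 0.1188]
tool_rot: [0.001, -0.247, 0.969, 0.0]
contact_force: [0.7, -0.1, -0.4]
gripper_width: -0.001
grasp_force: 0.0
pos [0.4645 0.2463 0.1188] yaw 2.07 j6 -1.72 F [ 0.7 -0.1 -0.4] T [-0.04  0.03  0.02] w -0.001 g 0.0 t 3.4
shift [0.005 0.009 0.315] roll 0.0
```

View pics/g2.png

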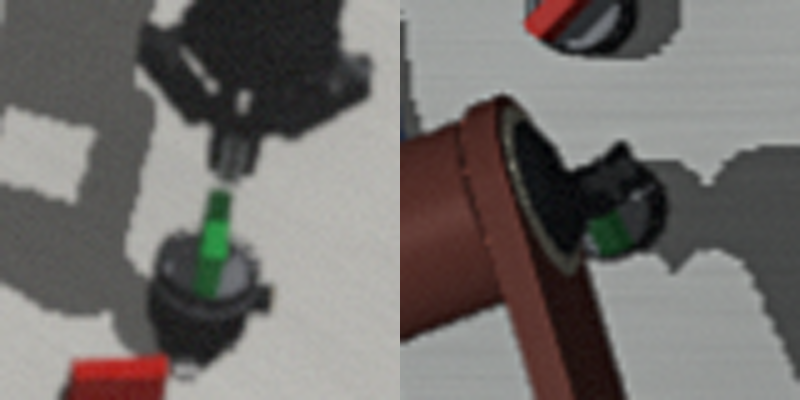

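The sensor did not lift, so the fingers shut above the wing. Their tip, at scene crop (225,180), is about 20–25 mm higher than the reported TCP. I calibrate the height by touching the wing top with the shut fingers.

```bash
python3 -m pendant '[[0,[0,0,0.15],0],[0,[0,0,0.28],0],[0,[0,0,0.28],0],[0,[0,0,0.28],0]]'
python3 -m pendant '[[0,[0,0,0.02],0],[0,[0,0,0.02],0],[0,[0,0,0.02],0]]'
python3 -m pendant '[[0,[0,0,0.02],0],[0,[0,0,0.02],0],[0,[0,0,0.02],0]]'
```

```text
time: 3.9
tool_pos: [0.4632, 0.2458, 0.0832]
tool_rot: [-0.001, -0.247, 0.969, -0.0]
contact_force: [0.1, 0.2, 0.5]
gripper_width: 0.005
grasp_force: 0.0
time: 4.2
tool_pos: [0.4643, 0.2463, 0.0824]
tool_rot: [0.0, -0.247, 0.969, 0.0]
contact_force: [-0.1, 0.2, -0.1]
gripper_width: 0.001
grasp_force: 0.0
time: 4.5
tool_pos: [0.4639, 0.2461, 0.0795]
tool_rot: [-0.0, -0.247, 0.969, -0.0]
contact_force: [0.6, 1.0, 0.0]
gripper_width: 0.001
grasp_force: 0.0
```

```bash
for i in 1 2; do python3 -m pendant '[[0,[0,0,0.02],0],[0,[0,0,0.02],0],[0,[0,0,0.02],0]]' | grep -E "tool_pos|contact"; done
python3 - <<'E'
from plant import manip
import cv2,pickle,numpy as np
o=[]
for n,(x,y) in(("scene",(330,180)),("top",(160,210))):
    f=manip.grab_frame(n);pickle.dump(f,open(f"{n}3.pkl","wb"))
    o.append(cv2.resize(f["img"][y:y+80,x:x+80,::-1],None,fx=5,fy=5,interpolation=2))
cv2.imwrite("pics/g3.png",np.hstack(o))
E
```

```text
tool_pos: [0.4646, 0.2463, 0.0782]
contact_force: [-1.3, -0.5, 5.3]
tool_pos: [0.4659, 0.2467, 0.0784]
contact_force: [-3.8, -1.6, 15.0]
```

View pics/g3.png

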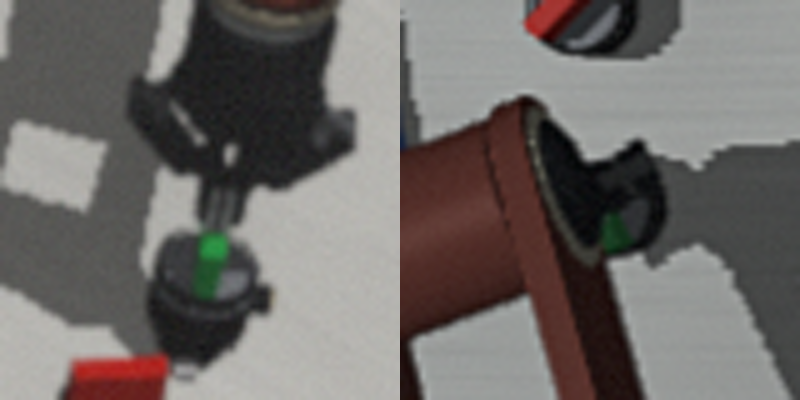

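Contact came at reported z ≈ 0.079, so the real tip is about 31 mm above the reported TCP. I raise, open, and descend about 27 mm deeper.

```bash
python3 -m pendant '[[0,[0,0,-0.15],0],[0,[0,0,-0.3],0],[0.6,[0,0,-0.3],0],[0.6,[0,0,-0.3],0],[0.6,[0,0,-0.3],0],[0.6,[0,0,-0.1],0],[0.6,[0,0,0.05],0],[0.6,[0,0,0.12],0],[0.6,[0,0,0.18],0],[0.6,[0,0,0.18],0]]'
python3 -m pendant '[[0,[0,0,0],0],[0,[0,0,0],0],[0,[0,0,0],0],[0,[0,0,0],0],[0,[0,0,0],0],[0,[0,0,0],0]]'
python3 -c "
from h import *;go(.4634,.2470,.052,2.070)"
```

```text
time: 6.2
tool_pos: [0.4632, 0.2458, 0.0519]
tool_rot: [-0.001, -0.247, 0.969, -0.0]
contact_force: [-0.0, -1.5, -0.2]
gripper_width: 0.598
grasp_force: 0.0
time: 6.8
tool_pos: [0.4648, 0.2465, 0.0542]
tool_rot: [0.001, -0.247, 0.969, 0.0]
contact_force: [0.2, 0.3, 5.3]
gripper_width: 0.151
grasp_force: 59.7
pos [0.4648 0.2465 0.0542] yaw 2.07 j6 -1.72 F [0.2 0.3 5.3] T [0.04 0.05 0.04] w 0.151 g 59.7 t 6.8
shift [0.008 0.009 0.018] roll 0.0
```

Gripped: opening 0.151 (about 13 mm), 60 N. Lift and carry.

```bash
python3 -m pendant '[[0,[0,0,-0.2],0],[0,[0,0,-0.5],0],[0,[0,0,-0.8],0],[0,[0,0,-1],0],[0,[0,0,-1],0]]' | grep -E "pos|width|force"
python3 -m pendant '[[0,[0,0,-0.2],0],[0,[0,0,-0.4],0],[0,[0,0,-0.6],0],[0,[0,0,-0.6],0],[0,[0,0,-0.6],0]]'| grep -E "pos|width|force"
for i in 1 2 3; do python3 -m pendant '[[0,[0.084,-0.267,0],0],[0,[0.168,-0.533,0],0],[0,[0.252,-0.8,0],0],[0,[0.252,-0.8,0],0]]' >/dev/null; done
python3 -m pendant '[[0,[0.084,-0.267,0],0.03],[0,[0.168,-0.533,0],0.06],[0,[0.252,-0.8,0],0.09],[0,[0.252,-0.8,0],0.12],[0,[0.252,-0.8,0],0.12],[0,[0.252,-0.8,0],0.12],[0,[0.252,-0.8,0],0.12]]'
python3 - <<'E'
from h import *
go(.5417,-.1485,.2,1.691)
from plant import manip
for n in("scene","top"): pickle.dump(manip.grab_frame(n),open(f"{n}4.pkl","wb"))
f=load("scene4");print(proj(f,[[.5417,-.1485,.086],[.5417,-.1485,.3]]))
s=load("scene4")["img"][90:230,190:330,::-1]; t=load("top4")["img"][140:280,250:390,::-1]
cv2.imwrite("pics/g4.png",np.hstack([cv2.resize(a,(400,400),interpolation=2) for a in(s,t)]))
E
```

```text
tool_pos: [0.466, 0.2468, 0.1768]
contact_force: [0.7, 0.3, -0.4]
gripper_width: 0.15
grasp_force: 59.0
tool_pos: [0.4633, 0.2458, 0.2427]
contact_force: [0.1, -0.1, -2.2]
gripper_width: 0.15
grasp_force: 58.9
time: 9.7
tool_pos: [0.5416, -0.1475, 0.2444]
tool_rot: [-0.0, -0.063, 0.998, 0.0]
contact_force: [0.1, -0.5, -2.3]
gripper_width: 0.149
grasp_force: 59.9
pos [ 0.5416 -0.1475  0.2444] yaw 1.696 j6 -2.09 F [ 0.1 -0.5 -2.3] T [-0.06 -0.01  0.02] w 0.149 g 59.9 t 9.7
shift [-0.    -0.009  0.37 ] roll 0.002
[[251.98735542 180.17397935]
 [250.0546111  125.39100472]]
```

View pics/g4.png

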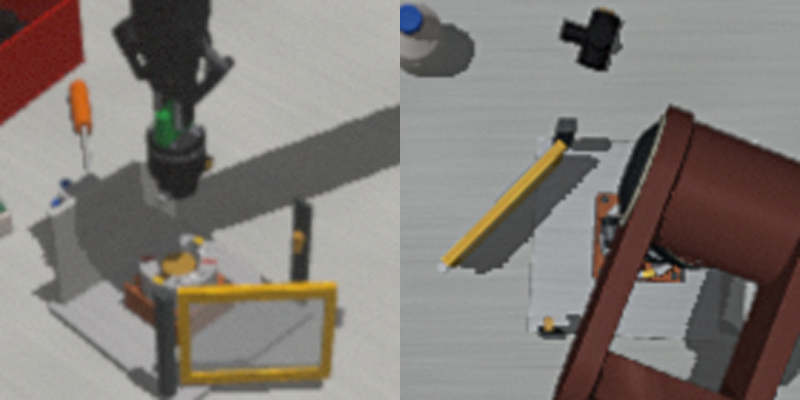

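The sensor hangs upright; its foot at scene x ≈ 252 lines up with the plunger at ≈ 253. Lowering to just above the collar, then feeling down.

```bash
python3 -m pendant '[[0,[0,-0.009,0.25],0],[0,[0,-0.009,0.5],0],[0,[0,-0.009,0.7],0],[0,[0,-0.009,0.82],0],[0,[0,-0.009,0.82],0],[0,[0,-0.009,0.82],0]]'| grep -E "pos|force"
for i in 1 2 3 4; do python3 -m pendant '[[0,[0,0,0.012],0],[0,[0,0,0.025],0],[0,[0,0,0.025],0]]'| grep -E "pos|contact"; done
```

```text
tool_pos: [0.5424, -0.15, 0.1477]
contact_force: [0.3, 0.3, -0.8]
grasp_force: 59.9
tool_pos: [0.5423, -0.1502, 0.1445]
contact_force: [-0.0, 0.0, -2.5]
tool_pos: [0.5417, -0.1499, 0.1403]
contact_force: [-0.1, 1.5, -2.1]
tool_pos: [0.5417, -0.1499, 0.1373]
contact_force: [-0.1, -0.0, -2.0]
tool_pos: [0.5421, -0.15, 0.1353]
contact_force: [0.6, -0.3, -1.0]
```

The underside passed the collar top without contact, so the lugs are in the slots. Now pushing down against the spring.

```bash
for i in 1 2 3; do python3 -m pendant '[[0,[0,0,0.015],0],[0,[0,0,0.03],0],[0,[0,0,0.042],0],[0,[0,0,0.042],0],[0,[0,0,0.042],0]]'| grep -E "pos|contact"; done
```

```text
tool_pos: [0.5422, -0.1501, 0.1302]
contact_force: [-1.1, 1.5, 4.6]
tool_pos: [0.5423, -0.1501, 0.1255]
contact_force: [-2.4, 1.3, 6.5]
tool_pos: [0.5424, -0.1501, 0.1209]
contact_force: [-1.7, 2.2, 8.7]
```

```bash
for i in 1; do python3 -m pendant '[[0,[0,0.006,0.01],0],[0,[0,0.006,0.02],0],[0,[0,0.006,0.02],0],[0,[0,0.006,0.02],0]]'| grep -E "pos|contact"; done
python3 -m pendant '[[0,[0,0,0],0.02],[0,[0,0,0],0.04],[0,[0,0,0],0.06],[0,[0,0,0],0.08],[0,[0,0,0],0.1],[0,[0,0,0],0.1],[0,[0,0,0],0.1]]'
python3 -c "
from h import *;go(.5417,-.1490,.118,1.691)"
```

```text
tool_pos: [0.5424, -0.1499, 0.1189]
contact_force: [-2.9, -0.3, 8.6]
time: 14.2
tool_pos: [0.5433, -0.1502, 0.1194]
tool_rot: [0.002, 0.096, 0.995, -0.001]
contact_force: [-0.4, 0.2, 8.9]
gripper_width: 0.149
grasp_force: 61.5
pos [ 0.5433 -0.1502  0.1194] yaw 1.379 j6 -1.78 F [-0.4  0.2  8.9] T [-0.    0.14 -0.08] w 0.149 g 61.5 t 14.2
shift [0.015 0.007 0.011] roll -0.099
```

```bash
python3 -m pendant '[[0,[0,0,0],0.03],[0,[0,0,0],0.06],[0,[0,0,0],0.09],[0,[0,0,0],0.12],[0,[0,0,0],0.15],[0,[0,0,0],0.18],[0,[0,0,0],0.21],[0,[0,0,0],0.21],[0,[0,0,0],0.21]]' >/dev/null
python3 -c "
from h import *;go(.5417,-.1490,.118,.60)"
python3 -m pendant '[[0,[0,0,0],0.015],[0,[0,0,0],0.03],[0,[0,0,0],0.03],[0,[0,0,0],0.03]]' >/dev/null
python3 -c "
from h import *;go(.5417,-.1490,.118,.55)"
```

```text
pos [ 0.5434 -0.1504  0.1194] yaw 0.719 j6 -1.12 F [-0.1  0.2  9.1] T [-0.15  0.17 -0.07] w 0.149 g 61.5 t 15.1
shift [ 0.018 -0.003  0.012] roll 0.038
pos [ 0.5433 -0.1504  0.1194] yaw 0.625 j6 -1.03 F [-0.3 -1.2  8.5] T [-0.16  0.21 -0.04] w 0.148 g 61.5 t 15.5
shift [ 0.018 -0.004  0.012] roll 0.024
```

```bash
for i in 1 2 3; do python3 -m pendant '[[0,[0,0,0],0.015],[0,[0,0,0],0.015],[0,[0,0,0],0.015]]' >/dev/null
python3 -c "
from h import *;go(.5417,-.1490,.118,.55)"; done
```

```text
pos [ 0.5434 -0.1504  0.1195] yaw 0.578 j6 -0.98 F [-0.7 -0.6 10. ] T [-0.15  0.14 -0.01] w 0.153 g 61.5 t 15.8
shift [ 0.017 -0.006  0.012] roll 0.009
pos [ 0.5436 -0.1503  0.1194] yaw 0.534 j6 -0.93 F [ 1.1 -0.2  8.2] T [-0.13 -0.02  0.97] w 0.15 g 62.5 t 16.1
shift [ 0.017 -0.008  0.012] roll -0.005
pos [ 0.5437 -0.1503  0.1195] yaw 0.49 j6 -0.89 F [ 0.9 -0.8  8.4] T [-0.07  0.04  1.91] w 0.15 g 77.1 t 16.4
shift [ 0.017 -0.009  0.012] roll -0.019
```

The end stop is felt at yaw ≈ 0.55. I ease the torque off, rise with the spring, then open.

```bash
python3 -m pendant '[[0,[0,0,0],-0.012],[0,[0,0,0],-0.012],[0,[0,0,-0.02],-0.012],[0,[0,0,-0.04],-0.012],[0,[0,0,-0.04],-0.012],[0,[0,0,-0.04],-0.012]]' >/dev/null
python3 -c "
from h import *;go(.5417,-.1490,.118,.55)"
python3 -m pendant '[[0,[0,0,-0.015],0],[0,[0,0,-0.015],0],[0,[0,0,-0.015],0]]' >/dev/null
python3 -c "
from h import *;go(.5417,-.1490,.118,.55)"
```

```text
pos [ 0.5424 -0.1494  0.1213] yaw 0.522 j6 -0.92 F [ 4.7 -0.4 -3.4] T [-0.31 -1.17  0.85] w 0.15 g 63.7 t 17.0
shift [ 0.005 -0.003  0.027] roll -0.009
pos [ 0.5423 -0.1493  0.123 ] yaw 0.522 j6 -0.92 F [ 4.2 -1.5 -3. ] T [-0.24 -1.19  0.81] w 0.148 g 63.8 t 17.3
shift [ 0.005 -0.003  0.042] roll -0.009
```

```bash
python3 -m pendant '[[0.2,[0,0,0],0],[0.3,[0,0,0],0],[0.5,[0,0,0],0],[0.5,[0,0,0],0],[0.5,[0,0,0],0]]'
python3 -m pendant '[[0.5,[0,0,-0.3],0],[0.5,[0,0,-0.6],0],[0.5,[0,0,-0.9],0],[0.5,[0,0,-1],0],[0.5,[0,0,-1],0]]'
python3 -m pendant '[[0.3,[0,0,-0.3],0],[0.1,[-0.3,0,-0.6],0],[0,[-0.6,0,-0.6],0],[0,[-0.9,0,-0.6],0],[0,[-0.9,0,-0.6],0]]'
python3 - <<'E'
from h import *
go(.5417,-.1485,.2,1.691)
from plant import manip
for n in("scene","top"): pickle.dump(manip.grab_frame(n),open(f"{n}5.pkl","wb"))
s=load("scene5")["img"][120:240,195:315,::-1]; t=load("top5")["img"][165:285,250:370,::-1]
cv2.imwrite("pics/g5.png",np.hstack([cv2.resize(a,(400,400),interpolation=2) for a in(s,t)]))
E
```

```text
time: 17.8
tool_pos: [0.5415, -0.1492, 0.1236]
tool_rot: [-0.0, 0.501, 0.865, -0.0]
contact_force: [0.1, 0.0, 0.5]
gripper_width: 0.5
grasp_force: 0.0
time: 18.3
tool_pos: [0.5429, -0.1497, 0.2465]
tool_rot: [0.002, 0.501, 0.865, 0.0]
contact_force: [0.9, 0.4, 0.0]
gripper_width: 0.501
grasp_force: 0.0
time: 18.8
tool_pos: [0.5955, -0.2456, 0.3111]
tool_rot: [-0.003, 0.502, 0.865, -0.0]
contact_force: [-0.2, 0.2, -0.8]
gripper_width: -0.0
grasp_force: 0.0
pos [ 0.5955 -0.2456  0.3111] yaw 0.518 j6 -1.02 F [-0.2  0.2 -0.8] T [-0.01 -0.02  0.  ] w -0.0 g 0.0 t 18.8
shift [0.921 0.015 0.93 ] roll -0.373
```

View pics/g5.png

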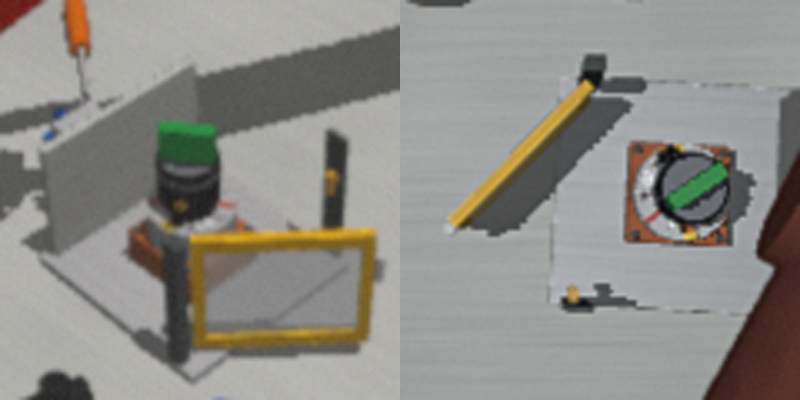

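The wing lines up with the red mark at (655,215) and the sensor stands upright. I check its height and yaw by triangulation and measure the door.

```bash
python3 - <<'E'
from h import *
t,s=load("top5"),load("scene5")
C=[]
for f,b,th in((t,(325,205,360,235),100),(s,(235,150,265,172),0)):
    hsv=cv2.cvtColor(f["img"],cv2.COLOR_RGB2HSV);m=mask(f,"green",b)
    v=hsv[...,2][m>0];
    o=cv2.threshold(v.reshape(-1,1),0,255,cv2.THRESH_OTSU)[0]
    mm=((m>0)&(hsv[...,2]>max(th,o))).astype(np.uint8)
    r=cv2.minAreaRect(cv2.findNonZero(mm));print(len(v),o,mm.sum(),r,cv2.boundingRect(mm));C.append(r[0])
    W=plane(f,cv2.findNonZero(mm).reshape(-1,2),.181)[:,:2];c=W.mean(0);w,vv=np.linalg.eigh(np.cov((W-c).T));print(c,np.arctan(vv[1,1]/vv[0,1]),np.sqrt(12*w))
print(tri(t,C[0],s,C[1]))
for z in(.177,.181,.191): print(z,plane(t,[C[0]],z),plane(s,[C[1]],z))
m=mask(t,"yellow",(255,180,312,240));W=plane(t,cv2.findNonZero(m).reshape(-1,2),.16)[:,:2]
r=cv2.minAreaRect((W*1000).astype(np.float32));print("door",r,cv2.boxPoints(r))
# nest yaw from red block edges
hsv=cv2.cvtColor(t["img"],cv2.COLOR_RGB2HSV);m=cv2.inRange(hsv,(3,120,60),(15,255,220));o=np.zeros_like(m);o[200:245,312:355]=m[200:245,312:355]
print("block",cv2.minAreaRect((plane(t,cv2.findNonZero(o).reshape(-1,2),.05)[:,:2]*1000).astype(np.float32)))
E
```

```text
111 99.0 88 ((339.0384216308594, 220.30767822265625), (4.437601566314697, 18.582456588745117), 56.30992889404297) (331, 214, 17, 14)
[ 0.54308274 -0.14808242] -1.0006380562156183 [0.01242558 0.05012529]
175 107.0 53 ((251.0, 158.5), (3.0, 16.0), 90.0) (243, 157, 17, 4)
[ 0.54508871 -0.14528337] -0.9746519880313398 [0.01441563 0.04881029]
(array([ 0.54313586, -0.14848442,  0.17719132]), np.float64(0.0006381917839914671))
0.177 [[ 0.54333957 -0.1487637   0.177     ]] [[ 0.54281809 -0.14835375  0.177     ]]
0.181 [[ 0.54316274 -0.14826726  0.181     ]] [[ 0.54609556 -0.14519025  0.181     ]]
0.191 [[ 0.54272067 -0.14702618  0.191     ]] [[ 0.55428923 -0.13728149  0.191     ]]
door ((574.5834350585938, -8.661949157714844), (9.649018287658691, 157.8263397216797), 43.868682861328125) [[516.41785   44.885498]
 [625.7927   -68.89624 ]
 [632.749    -62.209396]
 [523.37415   51.572342]]
block ((541.6712646484375, -146.03761291503906), (87.91914367675781, 86.72655487060547), 85.74811553955078)
```

Wing-top height reads 0.177, or 0.1815 once corrected for the ~4.5 mm low bias seen on known heights. That puts the underside at about 0.0715, and the sensor is turned 1.12 rad: locked. The door is open about 0.74 rad, so I go outside it with shut fingers.

```bash
for i in 1 2; do python3 -m pendant '[[0,[0.25,0.14,0],0],[0,[0.5,0.28,0],0],[0,[0.74,0.412,0],0],[0,[0.74,0.412,0],0]]' >/dev/null; done
python3 -m pendant '[[0,[0.25,0.14,0],0.04],[0,[0.5,0.28,0],0.08],[0,[0.74,0.412,0],0.12],[0,[0.74,0.412,0],0.16],[0,[0.74,0.412,0],0.187],[0,[0.74,0.412,0],0.187],[0,[0.74,0.412,0],0.187]]' >/dev/null
python3 -c "
from h import *;go(.5926,.0593,.095,-.07)"
```

```text
pos [0.5912 0.0613 0.3153] yaw -0.065 j6 0.04 F [-0.6 -0.2 -1.2] T [-0.01 -0.02 -0.04] w 0.001 g 0.0 t 20.4
shift [-0.016  0.014  1.836] roll 0.002
```

```bash
for i in 1 2; do python3 -m pendant '[[0,[0,0,0.3],0],[0,[0,0,0.6],0],[0,[0,0,0.8],0],[0,[0,0,0.915],0],[0,[0,0,0.915],0]]' | grep -E "pos|contact"; done
python3 -m pendant '[[0,[-0.11,-0.09,0],0],[0,[-0.22,-0.18,0],0],[0,[-0.34,-0.28,0],0],[0,[-0.45,-0.37,0],0],[0,[-0.57,-0.47,0],0],[0,[-0.66,-0.5,0],0],[0,[-0.74,-0.54,0],0],[0,[-0.82,-0.57,0],0],[0,[-0.82,-0.57,0],0]]'
python3 -c "
from h import *;go(.5135,-.050,.095,-.07)"
```

```text
tool_pos: [0.5901, 0.0616, 0.2033]
contact_force: [-0.1, -0.3, 1.0]
tool_pos: [0.591, 0.0619, 0.0954]
contact_force: [0.4, 0.0, -0.4]
time: 22.3
tool_pos: [0.5166, -0.0328, 0.0964]
tool_rot: [0.0, 0.73, 0.683, -0.0]
contact_force: [-0.6, -0.2, 0.3]
gripper_width: -0.004
grasp_force: 0.0
pos [ 0.5166 -0.0328  0.0964] yaw -0.067 j6 -0.14 F [-0.6 -0.2  0.3] T [-0.01 -0.01 -0.03] w -0.004 g 0.0 t 22.3
shift [-0.145 -0.016  0.012] roll 0.001
```

```bash
for i in 1 2 3 4 5; do python3 -m pendant '[[0,[-0.02,0,0],0],[0,[-0.04,0,0],0],[0,[-0.04,0,0],0]]' | grep -E "pos|contact"; done
python3 - <<'E'
from h import *
from plant import manip
f=manip.grab_frame("top");pickle.dump(f,open("top6.pkl","wb"))
m=mask(f,"yellow",(255,180,325,275));W=plane(f,cv2.findNonZero(m).reshape(-1,2),.16)[:,:2]
r=cv2.minAreaRect((W*1000).astype(np.float32));print(r,cv2.boxPoints(r))
E
```

```text
tool_pos: [0.5166, -0.0338, 0.0962]
contact_force: [-0.9, 7.8, 1.0]
tool_pos: [0.5166, -0.0337, 0.0964]
contact_force: [0.7, 24.9, 3.7]
tool_pos: [0.5158, -0.0442, 0.0961]
contact_force: [0.5, 0.4, -0.3]
tool_pos: [0.5159, -0.0444, 0.0962]
contact_force: [0.6, 21.9, 3.3]
tool_pos: [0.5159, -0.0441, 0.0963]
contact_force: [2.4, 39.8, 5.5]
((601.2409057617188, -65.50579833984375), (10.873563766479492, 49.19194412231445), 88.52201843261719) [[576.5129   -70.30637 ]
 [625.6884   -71.57517 ]
 [625.96893  -60.705223]
 [576.7934   -59.436424]]
```

The catch resisted at 25 N, gave way, and the door then met its stop, with the force rising to 40 N at y ≈ −0.044. I back off and check.

```bash
python3 -m pendant '[[0,[0.15,0,0],0],[0,[0.4,0,0],0],[0,[0.6,0,0],0],[0,[0.7,0,-0.3],0],[0,[0.8,0,-0.6],0],[0,[0.9,0,-0.9],0],[0,[1,0,-1],0],[0,[1,0,-1],0],[0,[1,0,-1],0]]'
python3 -m pendant '[[0,[0.3,0,-0.3],0],[0,[0.6,0,-0.5],0],[0,[0.9,0,-0.5],0],[0,[0.9,0,-0.5],0],[0,[0.9,0,-0.5],0],[0,[0.9,0,-0.5],0]]'
python3 - <<'E'
from h import *
from plant import manip
for n in("scene","top"): pickle.dump(manip.grab_frame(n),open(f"{n}7.pkl","wb"))
f=load("top7")
m=mask(f,"yellow",(255,180,325,275));m=cv2.morphologyEx(m,cv2.MORPH_CLOSE,np.ones((3,3)));n,l,st,ce=cv2.connectedComponentsWithStats(m);print(st,ce)
k=1+st[1:,4].argmax();W=plane(f,np.argwhere(l==k)[:,::-1],.16)[:,:2];r=cv2.minAreaRect((W*1000).astype(np.float32));print(r)
C=[]
for n,b in(("top7",(325,205,360,235)),("scene7",(235,150,265,172))):
    f=load(n);hsv=cv2.cvtColor(f["img"],cv2.COLOR_RGB2HSV);mm=((mask(f,"green",b)>0)&(hsv[...,2]>103)).astype(np.uint8);C.append(cv2.minAreaRect(cv2.findNonZero(mm))[0])
print(C,tri(load("top7"),C[0],load("scene7"),C[1]))
s=load("scene7")["img"][120:240,195:315,::-1]; t=load("top7")["img"][165:285,250:370,::-1]
cv2.imwrite("pics/g7.png",np.hstack([cv2.resize(a,(400,400),interpolation=2) for a in(s,t)]))
E
```

```text
time: 24.75
tool_pos: [0.5225, 0.0639, 0.2146]
tool_rot: [-0.001, 0.73, 0.684, -0.001]
contact_force: [0.2, 0.1, -1.2]
gripper_width: 0.0
grasp_force: 0.0
time: 25.35
tool_pos: [0.5295, 0.1706, 0.2738]
tool_rot: [-0.001, 0.73, 0.683, -0.002]
contact_force: [0.6, 0.3, -0.1]
gripper_width: -0.001
grasp_force: 0.0
[[     0      0    560    420 234967]
 [   303    191      7     58    233]] [[279.47372184 209.49024757]
 [306.         219.33476395]]
((548.5592041015625, -61.32311248779297), (11.388677597045898, 155.354736328125), 85.74449157714844)
[(339.0384216308594, 220.30767822265625), (250.5, 158.5)] (array([ 0.54359907, -0.14910205,  0.17700445]), np.float64(0.0008473063076444738))
```

View pics/g7.png

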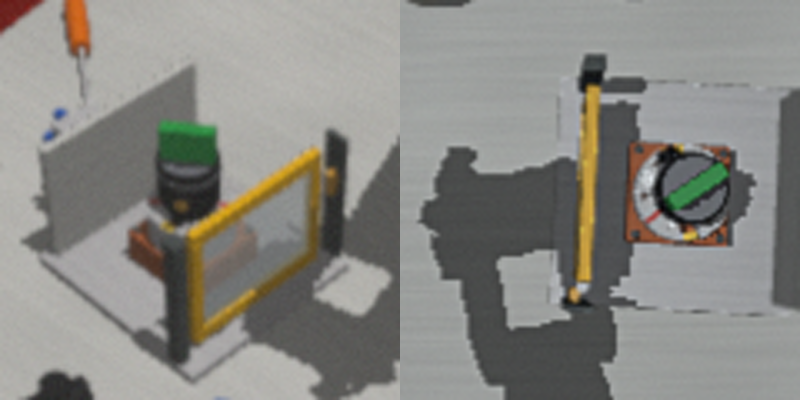

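The door sits parallel to the red block (both at 85.74°) and is held by its catch. The sensor's height and angle are unchanged, and the arm is clear of everything.

```bash
python3 -c "
from plant import manip;print(manip.job_done())"
```

```text
the job is handed in; nothing more can be done
None
```

I handed the job in: by my camera and force checks the green sensor is locked in the collar and the guard door is shut in its catch, nothing else was touched, and about 25 s of the 70 s were used; the hand-in returned no verdict.

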